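Put the glazing brush and clay paddle away in the tool tray

ROBOT

A 6-joint arm with a two-finger parallel gripper is mounted at the origin on the work surface. World frame = base frame: x ahead of the robot, y to its left, z up, the work surface at z = 0. Lengths are in m, angles in rad, forces in N, time in s.
With the tool pointing down it reaches from about 0.225 to 0.875 m from the base axis. Payload 3.4 kg.
Tool frame: the origin (TCP) lies at the very end of the fingers, on their centre line; the grasp point (between the pads) lies 19 mm behind it; z points along the fingers, y is the line along which they close (so a half turn about z gives the same grasp; the last joint's range is limited). The gripper opens to 85 mm and grips with 20 to 120 N. Pads are 22 mm wide; open, the fingers measure 114 mm over their backs; the gripper's body (76 mm by 85 mm) begins 54 mm behind the grasp point. The pads swing forward as they close: fully open they stand 13 mm farther back than shut.
Start: joints at [1.204, 0.276, 1.505, -0, 1.361, -0.121], TCP at [0.14, 0.558, 0.231] pointing down, gripper open.
Joint ranges: [-2.89, 2.89], [-0.75, 2.08], [0.22, 2.7], [-1.18, 4.32], [0.11, 2.71], [-2.7, 2.7]. Speed limits (rad/s): [2.57, 2.57, 3.14, 3.14, 3.14, 3.14].

INTERFACE

Orientations are given as a unit quaternion [w, x, y, z].
In Python, from rig import get_state, optics, sign_off gives the robot as it stands.
- The arm moves only by the tool send_rows, never from a script. Its argument "increments" is a list of rows, each an object with "gripper": the gripper's target within -1 to 1 (shut at 1, half-way at 0, fully open at -1); "linear": the shift along the world's x, y, z in m, a list of three; "delta_rot": the turn, a rotation vector about the world's x, y, z in rad, a list of three. In form: [{"gripper": gripper, "linear": [dx, dy, dz], "delta_rot": [rx, ry, rz]}, ...]. A call has 1 to 8 rows; each row is the pose to reach, as a shift and turn from the pose commanded when the call began; what a row does not reach only later rows make up. A row lasts 1/10 s, in which the tool goes at most 50 mm and 8.59 degrees, less where a joint would pass 70% of its speed; a pose out of reach is approached as far as the arm can. A call with a gripper value outside its range is refused whole. The fingers move at their own pace and stop on an object; "newtons" is the grip in N (left out, the last holds). Time passes only in rows, so rows that repeat a pose let the fingers close. It gives the time, the measured TCP pose, the force, the opening and the grip force at its end, in the units of the state.
- get_state(): the state, without advancing time (a new reading comes with each control period).
- optics.get_image(name): name is "side" or "top" or "wrist"; returns a dict with "pixels" (420x560x3 uint8, blue, green, red), "K" (3x3 intrinsics, pixels), "rvec" (rotation vector, rad) and "tvec" (3), from world to camera coordinates, as OpenCV has them; the wrist camera has in their place "T_tool_cam" (4x4, takes a point from camera to tool coordinates, whose origin is the TCP and whose axes are the flange's). Camera axes: x right, y down, z forward; pixel columns grow to the right and rows downward; lengths in m; the calibration is good to about 2 mm. A picture is of the moment at which its call begins: read the wrist's pose just before it. There is no depth.
- sign_off(): hands the job in; it is judged then, once.
The state is a dict: "clock": time; "qpos": joint angles; "qd": joint speeds; "effort": joint torques, N m; "position": TCP position; "ee_rot": TCP orientation; "contact_force": force on the tool from outside, world axes, zero at the start; "moment": the same for the moment, N m; "width": finger opening in m; "gripper_force": force on a finger pad.
Only numpy, scipy, OpenCV 4.12 (cv2) and the standard library are available. Lean on these libraries where they do the work, as an engineer would, in place of code of your own. Each camera call takes 0.05 s, during which the arm holds its last target. There are 200 camera calls.

TASK

Put the glaze brush and the clay paddle away in the tool tray: each lying flat on the floor of the compartment whose floor has the colour of its handle, head towards the back, tucked in under the cover board. One of the two has been pushed handle-first under the low shelf and must be drawn out and turned round. Leave the loop tool, jar, bowl, bottle, pots and mug where they are.

Things in the scene. Friction and masses are not known exactly. Their poses are not given: they have to be found in the camera images.
- brush: flat glaze brush, rigid, 180 mm long, about 0.12 kg, lying flat on the table. Origin: middle of its length, on the underside; x along it to the head, z up. Blue handle 22 mm wide, 18 thick, x = -90 to 20 mm; head (steel ferrule, black bristles) 50 mm wide, 14 to 16 thick, x = 20 to 90. Centre of mass near x = 15. Starts in the open between tray and shelf, or pushed under the shelf.
- paddle: wooden clay paddle, rigid, 180 mm long, about 0.14 kg, lying flat on the table. Origin and axes as the brush. Yellow handle 24 mm wide, 18 thick, x = -90 to 10 mm; dark wooden blade (its head) 60 mm wide, 14 thick, x = 10 to 90. Centre of mass near x = 15. One of brush and paddle starts in the open, the other handle-first under the shelf with 55 to 80 mm of its head sticking out.
- brush_head (a point): point in the brush's head, 55 mm from its origin towards the head, 8 mm above its underside
- brush_tail (a point): point near the brush's handle end, 80 mm from its origin, 8 mm above its underside
- paddle_head (a point): point in the paddle's blade, 55 mm from its origin towards the blade, 8 mm above its underside
- paddle_tail (a point): point near the paddle's handle end, 80 mm from its origin, 8 mm above its underside
- brush_slot (a point): centre of the brush's compartment (blue floor) in the tray, on its floor, 4 mm above the table; x along the compartment, pointing away from the robot to the covered end; y across. Inside 200 mm long and 64 mm wide.
- paddle_slot (a point): the same for the paddle's compartment (yellow floor): inside 200 mm long and 74 mm wide.
- tray: grey fixed tool tray, left or right of the middle; origin on the table, 90 mm beyond the compartments' centres along its x, which points away from the robot. Compartments: blue at +y, grey (34 mm, holds the loop tool) in the middle, yellow at -y. Walls above the 4 mm floor: 12 mm at the robot end, 15 mm dividers under the cover, only 4 mm lips round the open part, so that fingers fit there.
- cover_edge (a point): middle of the lower front edge of the tray's wooden cover board, 15 mm beyond the compartments' centres; the board roofs the far 85 mm of the compartments, underside 50 mm above their floor, top 62 mm above the table, 200 mm wide; open towards the robot. Same axes as the tray
- shelf: low fixed ware shelf on the other side from the tray: wooden board 200 mm deep (x) by 230 mm (y), underside 50 mm and top 62 mm above the table, on two bearers along x at y = +-96 to 114 mm. Origin on the table under its centre; x points away from the robot; front edge at x = -100 mm; open in front.
- loop_tool: loop tool 160 mm long, 12 mm high, wooden handle 13 mm wide, loose in the middle compartment; origin at the underside; to be left there
- glaze_jar: low glaze jar with orange cap, 48 mm diameter, 48 mm high, in front of the shelf at its +y side; origin at the underside; leave alone
- bowl: small blue bowl, 84 mm diameter, 36 mm high, at the right; origin at the underside; leave alone
- bottle: white bottle, 60 mm diameter, 170 mm high, between tray and shelf at the back; origin at the underside; leave alone
- pot_a: terracotta pot, 68 mm diameter, 80 mm high, standing on the shelf board; origin at the underside; leave alone
- pot_b: terracotta pot, 62 mm diameter, 62 mm high, standing on the tray's cover; origin at the underside; leave alone
- mug: white mug, 72 mm diameter, 85 mm high, at the left; origin at the underside; leave alone
There are look-alikes about, which are no part of the job. Leave any green look-alike of the paddle alone.

How it is judged:
At the end, for the whole second after the job is handed in: Each tool rests in its own compartment, flat on the floor, head to the covered end: head point 41 to 69 mm beyond the slot centre along x and within 12 mm across, tail point within 30 mm across, both 1 to 16 mm above the floor; slower than 20 mm/s (x of brush_head in the frame of brush_slot between 0.041 and 0.069 m and y of brush_head in the frame of brush_slot between -0.012 and 0.012 m and z of brush_head in the frame of brush_slot between 0.001 and 0.016 m and y of brush_tail in the frame of brush_slot between -0.03 and 0.03 m and z of brush_tail in the frame of brush_slot between 0.001 and 0.016 m and linear speed of each of brush, paddle below 0.02 m/s and x of paddle_head in the frame of paddle_slot between 0.041 and 0.069 m and y of paddle_head in the frame of paddle_slot between -0.012 and 0.012 m and z of paddle_head in the frame of paddle_slot between 0.001 and 0.016 m and y of paddle_tail in the frame of paddle_slot between -0.03 and 0.03 m and z of paddle_tail in the frame of paddle_slot between 0.001 and 0.016 m); the robot touches nothing.
It fails at once if the loop tool is shifted more than 30 mm (distance of loop_tool from where it was at the start of the episode above 0.03 m).
It fails at once if the glaze jar or bowl is shifted more than 30 mm or tipped (distance of any of glaze_jar, bowl from where it was at the start of the episode above 0.03 m or angle between any of glaze_jar, bowl's own z axis and vertical above 0.5 rad).
It fails at once if the bottle or mug is shifted more than 30 mm or tipped (distance of any of bottle, mug from where it was at the start of the episode above 0.03 m or angle between any of bottle, mug's own z axis and vertical above 0.5 rad).
It fails at once if a pot is shifted more than 30 mm or tipped (distance of any of pot_a, pot_b from where it was at the start of the episode above 0.03 m or angle between any of pot_a, pot_b's own z axis and vertical above 0.5 rad).
It also fails if it takes over 72 s, if anything falls off the work surface, if the arm or the gripper's body presses on something with over 40 N, if the wrist force passes 120 N, or if a joint passes its speed limit or range.

## Working session

There is one attempt and no reset: what is moved stays moved. The work goes in short steps, Python scripts to look and compute and a tool call to move; the robot and the scene stay as the last step left them, time stands still between calls to the robot, and variables do not carry over. Pictures are saved under pics/ and viewed, at most 10 in all, crops included, and the job is handed in when it is done.

Besides the shell and the picture viewer there is one more tool, called after "Call:" by a JSON object that holds its "op" and its "data", one argument or row to a line. send_rows: Moves the arm, as the interface text tells. Its arguments: {"type":"object","properties":{"increments":{"type":"array"},"newtons":{"type":"number"}},"required":["increments"]}

```bash
ls; mkdir -p pics; python3 - <<'E'
from rig import get_state, optics
import cv2,pickle
s=get_state();print(s)
d={n:optics.get_image(n) for n in("top","side")}
pickle.dump(d,open("im0.pkl","wb"))
for n in d:
    cv2.imwrite(f"pics/{n}0.png",d[n]["pixels"]);print(n,d[n]["K"],d[n]["rvec"],d[n]["tvec"])
E
```

```text
pics
{'clock': 0.0, 'qpos': array([ 1.20399860e+00,  2.76608848e-01,  1.50616000e+00,  8.09809201e-06,
        1.36070561e+00, -1.21009074e-01]), 'qd': array([-2.31555134e-03,  7.39838025e-04,  3.27436464e-03,  6.44350376e-05,
        1.89535717e-03, -7.58123186e-04]), 'effort': array([ 1.08308781e-03, -4.16769898e+01, -2.45806789e+01, -1.29786267e-04,
        1.08304448e-02, -9.92970655e-06]), 'position': array([0.13972116, 0.55720653, 0.23042112]), 'ee_rot': array([-2.31063095e-04,  1.22585999e-01,  9.92457449e-01, -9.12099542e-04]), 'contact_force': array([-1.10645812,  0.41394907, -0.28867357]), 'moment': array([ 0.00799517, -0.00652424,  0.01596051]), 'gripper_force': 0.0, 'width': 0.08559206538773222}
top [[514.93225427   0.         275.1978765 ]
 [  0.         514.93225427 210.26786401]
 [  0.           0.           1.        ]] [ 2.09930383 -2.1129746   0.22326408] [-0.00553768  0.49948021  1.641197  ]
side [[507.74461338   0.         283.57648647]
 [  0.         507.74461338 207.24330416]
 [  0.           0.           1.        ]] [ 2.09780516 -0.88763524  0.42920475] [-0.3589269   0.28111506  1.1090696 ]
```

View pics/top0.png

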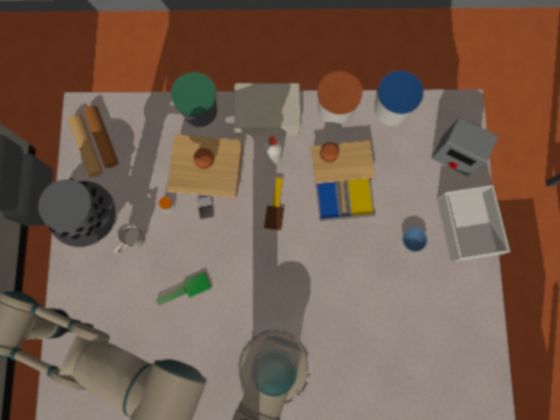

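View pics/side0.png

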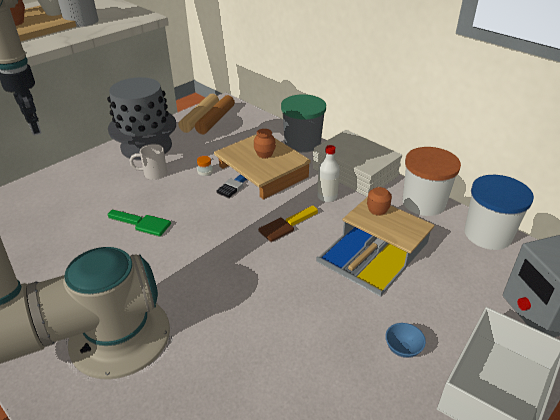

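The top view shows the paddle in the open, with its yellow handle at (278,190) and its blade at (273,217), towards the robot. The brush head is in front of the shelf at (205,207). The tray's blue floor is at (329,200) and its yellow floor at (360,197). The jar is at (166,203). The only look-alike is the green paddle at (184,288). The real paddle is the one with the yellow handle and dark blade. Next I measure and make a crop to confirm.

```bash
cat > h.py <<'E'
import numpy as np, cv2
from scipy.spatial.transform import Rotation as R
def cam(d):
    return d["K"], cv2.Rodrigues(d["rvec"])[0], np.array(d["tvec"]).ravel()
def wcam(d,s):
    w,x,y,z=s["ee_rot"]; T=np.eye(4); T[:3,:3]=R.from_quat([x,y,z,w]).as_matrix(); T[:3,3]=s["position"]
    C=np.linalg.inv(T@np.array(d["T_tool_cam"])); return d["K"],C[:3,:3],C[:3,3]
def plane(c,uv,z):
    K,Rm,t=c; uv=np.atleast_2d(np.asarray(uv,float))
    r=(np.linalg.inv(K)@np.c_[uv,np.ones(len(uv))].T).T@Rm
    o=-Rm.T@t; return o+r*((z-o[2])/r[:,2])[:,None]
def proj(c,p):
    K,Rm,t=c; q=(K@(Rm@np.atleast_2d(p).T+t[:,None])).T; return q[:,:2]/q[:,2:]
def mask(img,lo,hi,roi=None):
    m=cv2.inRange(cv2.cvtColor(img,cv2.COLOR_BGR2HSV),lo,hi)
    if roi: 
        k=np.zeros_like(m); a,b,c,e=roi; k[b:e,a:c]=255; m&=k
    return m
def pts(m):
    n,l,st,ce=cv2.connectedComponentsWithStats(m); i=1+np.argmax(st[1:,4]); v,u=np.nonzero(l==i); return np.c_[u,v]
def rect(m,c,z):
    """min area rect in world plane z: centre, corners, long-axis angle, sizes"""
    p=pts(m); w=plane(c,p,z)[:,:2]
    r=cv2.minAreaRect((w*1000).astype(np.float32)); b=cv2.boxPoints(r)
    return np.round(r[0],1),np.round(r[1],1),round(r[2],1),np.round(b,0).tolist(),len(p)
E
python3 - <<'E'
import pickle; from h import *
d=pickle.load(open("im0.pkl","rb"));t=d["top"];c=cam(t);im=t["pixels"]
print("cam",-c[1].T@c[2])
Y=([20,120,90],[35,255,255]);B=([100,120,60],[125,255,255])
f=lambda k,roi,z,n:print(n,*rect(mask(im,*map(np.array,k),roi),c,z))
f(Y,(265,170,290,212),.018,"handle")
f(([0,60,0],[20,255,110]),(255,200,290,235),.014,"blade")
f(Y,(340,170,385,225),.004,"yel")
f(B,(312,170,345,225),.004,"blue")
W=([8,60,100],[25,190,255])
f(W,(305,130,380,181),.062,"cover"); f(W,(160,130,245,200),.062,"shelf")
f(([0,0,0],[180,255,75]),(190,194,220,225),.015,"brushhead")
f(([5,180,150],[20,255,255]),(155,190,180,215),.048,"jar")
f(([100,60,60],[125,255,255]),(395,220,435,260),.036,"bowl")
pots=([0,100,40],[12,255,200])
f(pots,(185,140,225,175),.1,"potA");f(pots,(315,135,345,166),.1,"potB")
a=cv2.resize(im[130:240,150:250],None,fx=4,fy=4,interpolation=2);b=cv2.resize(im[130:240,255:385],None,fx=3.38,fy=4,interpolation=2)
cv2.imwrite("pics/crop.png",np.hstack([a[:,:395],b[:,:400]]))
E
```

```text
cam [ 0.13763485 -0.01414515  1.70994015]
handle [571.4 -15.9] [ 24.5 105.4] 83.5 [[518.0, -22.0], [622.0, -34.0], [625.0, -10.0], [520.0, 2.0]] 210
blade [492.3  -3.8] [ 58.9 100.1] 81.3 [[438.0, -25.0], [537.0, -40.0], [546.0, 18.0], [447.0, 33.0]] 417
yel [ 558.2 -297.6] [128.7  73.5] 5.1 [[491.0, -267.0], [497.0, -340.0], [626.0, -328.0], [619.0, -255.0]] 787
blue [ 545.7 -187.4] [119.2  59.4] 5.4 [[484.0, -163.0], [489.0, -223.0], [608.0, -211.0], [602.0, -152.0]] 592
cover [ 663.2 -235.6] [143.1 205.3] 4.6 [[584.0, -139.0], [600.0, -344.0], [743.0, -332.0], [726.0, -128.0]] 2317
shelf [653.7 225.9] [239.3 209.5] 84.8 [[538.0, 116.0], [747.0, 97.0], [769.0, 335.0], [560.0, 355.0]] 4046
brushhead [506.8 225.8] [34.6 40.8] 12.4 [[485.0, 242.0], [494.0, 202.0], [528.0, 210.0], [519.0, 250.0]] 112
jar [529.7 358.4] [37.7 29.9] 2.2 [[510.0, 373.0], [511.0, 343.0], [549.0, 344.0], [548.0, 374.0]] 94
bowl [ 405.3 -464. ] [72.1 76.7] 86.1 [[365.0, -497.0], [441.0, -503.0], [446.0, -431.0], [370.0, -425.0]] 425
potA [668.1 223.4] [59.5 65.2] 89.6 [[635.0, 194.0], [700.0, 193.0], [701.0, 253.0], [636.0, 253.0]] 295
potB [ 685.6 -186.6] [52.5 65.7] 88.2 [[652.0, -212.0], [718.0, -214.0], [719.0, -161.0], [654.0, -159.0]] 275
```

View pics/crop.png

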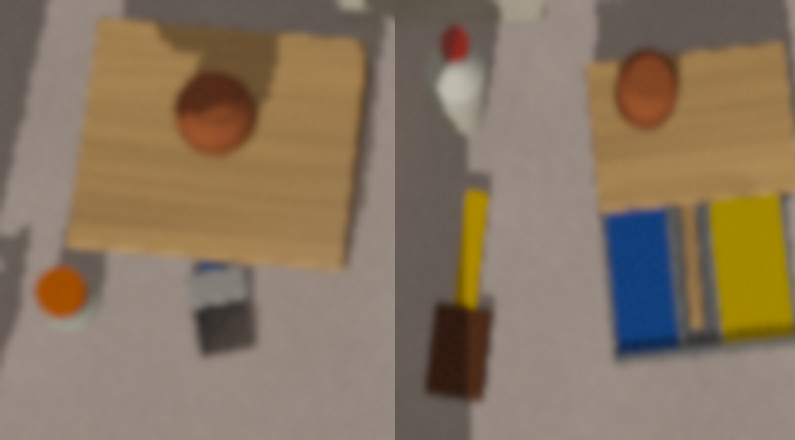

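The crop shows a blue handle stub behind a steel ferrule with black bristles, so that is the brush under the shelf. The yellow-handled tool with the dark blade is the paddle. The paddle goes first: origin about (532,-11) mm, head direction about 173.5°. The tray axis is at about 5°.

Call:
{"op": "send_rows", "data": {
  "increments": [
    {"gripper":-1,"linear":[0.208,-0.286,-0.01],"delta_rot":[0,0,0.065]},
    {"gripper":-1,"linear":[0.208,-0.286,-0.01],"delta_rot":[0,0,0.065]},
    {"gripper":-1,"linear":[0.208,-0.286,-0.01],"delta_rot":[0,0,0.065]},
    {"gripper":-1,"linear":[0.208,-0.286,-0.01],"delta_rot":[0,0,0.065]},
    {"gripper":-1,"linear":[0.208,-0.286,-0.01],"delta_rot":[0,0,0.065]},
    {"gripper":-1,"linear":[0.208,-0.286,-0.01],"delta_rot":[0,0,0.065]},
    {"gripper":-1,"linear":[0.208,-0.286,-0.01],"delta_rot":[0,0,0.065]},
    {"gripper":-1,"linear":[0.208,-0.286,-0.01],"delta_rot":[0,0,0.065]}
  ]
}}

```text
clock: 0.9
position: [0.3507, 0.2673, 0.221]
ee_rot: [0.001, 0.094, 0.996, -0.001]
contact_force: [-0.4, 0.4, -0.4]
width: 0.0855
gripper_force: 0.0
```

Call:
{"op": "send_rows", "data": {
  "increments": [
    {"gripper":-1,"linear":[0.208,-0.286,-0.01],"delta_rot":[0,0,0.067]},
    {"gripper":-1,"linear":[0.208,-0.286,-0.01],"delta_rot":[0,0,0.067]},
    {"gripper":-1,"linear":[0.208,-0.286,-0.01],"delta_rot":[0,0,0.067]},
    {"gripper":-1,"linear":[0.208,-0.286,-0.01],"delta_rot":[0,0,0.067]},
    {"gripper":-1,"linear":[0.208,-0.286,-0.01],"delta_rot":[0,0,0.067]},
    {"gripper":-1,"linear":[0.208,-0.286,-0.01],"delta_rot":[0,0,0.067]},
    {"gripper":-1,"linear":[0.208,-0.286,-0.01],"delta_rot":[0,0,0.067]},
    {"gripper":-1,"linear":[0.208,-0.286,-0.01],"delta_rot":[0,0,0.067]}
  ]
}}

```text
clock: 1.7
position: [0.5595, -0.0184, 0.2103]
ee_rot: [0.001, 0.059, 0.998, -0.001]
contact_force: [-0.6, 1.1, 0.6]
width: 0.0852
gripper_force: 0.0
```

```bash
python3 - <<'E'
from rig import get_state, optics
from h import *
s=get_state();d=optics.get_image("wrist");cv2.imwrite("pics/w1.png",d["pixels"]);c=wcam(d,s);im=d["pixels"]
print(s["clock"],s["position"],s["ee_rot"],s["qpos"][5])
Y=(np.array([20,120,60]),np.array([35,255,255]))
u,v=proj(c,[.571,-.016,.018])[0];print(u,v)
print(*rect(mask(im,*Y),c,.018))
E
```

```text
1.7 [ 0.55946231 -0.01838536  0.21034951] [ 9.23815628e-04  5.90048712e-02  9.98256740e-01 -1.02567648e-03] -1.6081330963730758
286.63871165354465 190.63823867799312
[ 552.4 -285.9] [126.4  68.1] 5.1 [[486.0, -258.0], [492.0, -325.0], [618.0, -314.0], [612.0, -246.0]] 6005
```

View pics/w1.png

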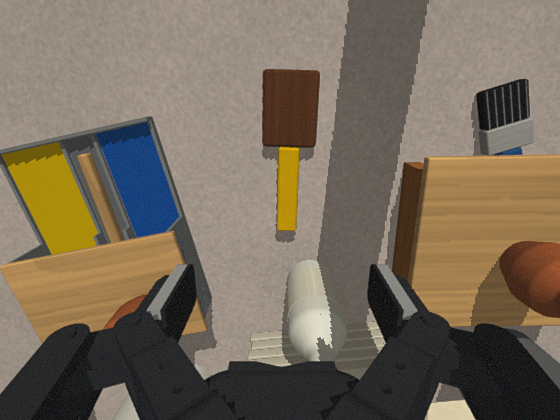

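The wrist view shows the paddle's handle at (288,190) with its blade above it, and the bottle base near (303,265). The brush head is at (505,118), and the tray floors are at (50,200) and (140,185). I'll measure all of these from this view.

```bash
python3 - <<'E'
from h import *
import numpy as np, cv2
from rig import get_state, optics
s=get_state();d=optics.get_image("wrist");c=wcam(d,s);im=d["pixels"]
Y=([20,120,60],[35,255,255]);B=([100,120,50],[125,255,255])
f=lambda k,roi,z,n:print(n,*rect(mask(im,*map(np.array,k),roi),c,z))
f(Y,(265,130,310,240),.018,"handle")
f(([0,60,0],[20,255,140]),(250,60,330,150),.014,"blade")
f(Y,(0,130,110,260),.004,"yel");f(B,(90,110,185,250),.004,"blue")
f(([0,0,0],[180,255,60]),(470,75,530,130),.014,"bristle")
f(([0,0,0],[180,110,60]),(470,75,530,152),.014,"b2")
P=lambda uv,z,n:print(n,np.round(plane(c,uv,z)[:,:2]*1000).tolist())
P([(263,72),(320,71),(317,146),(262,146)],.014,"blade corners")
P([(3,152),(150,120)],.016,"tray front outer")
P([(476,95),(527,79),(533,140),(483,155)],.015,"brush head corners")
P([(303,263),(290,270),(318,270)],.0,"bottle base")
P([(425,158),(555,156)],.062,"shelf front");P([(3,266),(172,233)],.062,"cover front")
P([(403,163)],0.05,"bearer")
E
```

```text
handle [570.3 -15.3] [ 23.6 100. ] 81.7 [[519.0, -20.0], [618.0, -34.0], [621.0, -11.0], [522.0, 4.0]] 1725
blade [483.1  -2.3] [58.2 78.7] 82.0 [[440.0, -26.0], [518.0, -37.0], [526.0, 21.0], [448.0, 32.0]] 4219
yel [ 555.5 -297.2] [131.8  70.6] 4.9 [[487.0, -268.0], [493.0, -338.0], [624.0, -327.0], [618.0, -256.0]] 5996
blue [ 545.3 -186.5] [130.3  60.7] 5.1 [[478.0, -162.0], [483.0, -223.0], [613.0, -211.0], [607.0, -150.0]] 5349
bristle [505.5 220.7] [42. 50.] 10.2 [[480.0, 242.0], [489.0, 192.0], [531.0, 200.0], [522.0, 249.0]] 1566
b2 [505.5 220.7] [42. 50.] 10.2 [[480.0, 242.0], [489.0, 192.0], [531.0, 200.0], [522.0, 249.0]] 1507
blade corners [[441.0, -24.0], [447.0, 35.0], [523.0, 25.0], [516.0, -35.0]]
tray front outer [[489.0, -321.0], [474.0, -150.0]]
brush head corners [[490.0, 195.0], [480.0, 246.0], [544.0, 261.0], [554.0, 208.0]]
bottle base [[674.0, -4.0], [682.0, -22.0], [687.0, 15.0]]
shelf front [[540.0, 123.0], [552.0, 247.0]]
cover front [[605.0, -328.0], [588.0, -137.0]]
bearer [[545.0, 106.0]]
```

```bash
python3 - <<'E'
from rig import get_state, optics
s=get_state();print(s["clock"],s["position"],s["ee_rot"],s["qpos"]);print(optics.get_image("wrist")["T_tool_cam"])
E
```

```text
1.8 [ 0.55618882 -0.01458851  0.21033511] [-9.90154648e-04  5.78601602e-02  9.98324094e-01  4.73525557e-04] [-1.51784018e-01  2.61649485e-01  1.57838057e+00  7.85071806e-04
  1.30362305e+00 -1.60700333e+00]
[[ 2.51755161e-04 -9.48781622e-01 -3.15932540e-01  8.12245029e-02]
 [ 9.99999795e-01  4.24717254e-04 -4.78611084e-04 -1.68712240e-03]
 [ 5.88279402e-04 -3.15932355e-01  9.48781535e-01 -1.41357048e-01]
 [ 0.00000000e+00  0.00000000e+00  0.00000000e+00  1.00000000e+00]]
```

Call:
{"op": "send_rows", "data": {
  "increments": [
    {"gripper":-1,"linear":[0,0.0015,-0.15],"delta_rot":[0,0,-0.026]},
    {"gripper":-1,"linear":[0,0.0015,-0.15],"delta_rot":[0,0,-0.026]},
    {"gripper":-1,"linear":[0,0.0015,-0.15],"delta_rot":[0,0,-0.026]},
    {"gripper":-1,"linear":[0,0.0015,-0.175],"delta_rot":[0,0,-0.026]},
    {"gripper":-1,"linear":[0,0.0015,-0.195],"delta_rot":[0,0,-0.026]},
    {"gripper":-1,"linear":[0,0.0015,-0.205],"delta_rot":[0,0,-0.026]},
    {"gripper":0,"linear":[0,0.0015,-0.205],"delta_rot":[0,0,-0.026]},
    {"gripper":1,"linear":[0,0.0015,-0.205],"delta_rot":[0,0,-0.026]}
  ],
  "newtons": 80
}}

```text
clock: 2.65
position: [0.5563, -0.012, 0.0073]
ee_rot: [0.001, 0.069, 0.998, 0.0]
contact_force: [0.8, 0.6, 0.6]
width: 0.0593
gripper_force: 0.0
```

Call:
{"op": "send_rows", "data": {
  "increments": [
    {"gripper":1,"linear":[0,0,0],"delta_rot":[0,0,0]},
    {"gripper":1,"linear":[0,0,0],"delta_rot":[0,0,0]},
    {"gripper":1,"linear":[0,0,0],"delta_rot":[0,0,0]},
    {"gripper":1,"linear":[0,0,0],"delta_rot":[0,0,0]},
    {"gripper":1,"linear":[0,0,0],"delta_rot":[0,0,0]}
  ]
}}

```text
clock: 3.15
position: [0.5568, -0.0127, 0.0079]
ee_rot: [0.001, 0.07, 0.998, 0.0]
contact_force: [-1.3, 0.2, 6.2]
width: 0.0212
gripper_force: 79.8
```

Call:
{"op": "send_rows", "data": {
  "increments": [
    {"gripper":1,"linear":[0,0,0.03],"delta_rot":[0,0,0]},
    {"gripper":1,"linear":[0,0,0.07],"delta_rot":[0,0,0]},
    {"gripper":1,"linear":[0,0,0.11],"delta_rot":[0,0,-0.05]},
    {"gripper":1,"linear":[-0.005,-0.016,0.11],"delta_rot":[0,0,-0.19]},
    {"gripper":1,"linear":[-0.01,-0.032,0.11],"delta_rot":[0,0,-0.33]},
    {"gripper":1,"linear":[-0.015,-0.048,0.11],"delta_rot":[0,0,-0.47]},
    {"gripper":1,"linear":[-0.022,-0.064,0.11],"delta_rot":[0,0,-0.61]},
    {"gripper":1,"linear":[-0.03,-0.08,0.11],"delta_rot":[0,0,-0.75]}
  ]
}}

```text
clock: 3.95
position: [0.5258, -0.0935, 0.1168]
ee_rot: [0.001, 0.433, 0.901, 0.0]
contact_force: [0.4, -0.4, -0.5]
width: 0.0216
gripper_force: 78.9
```

Call:
{"op": "send_rows", "data": {
  "increments": [
    {"gripper":1,"linear":[-0.005,-0.016,0],"delta_rot":[0,0,-0.14]},
    {"gripper":1,"linear":[-0.01,-0.032,0],"delta_rot":[0,0,-0.28]},
    {"gripper":1,"linear":[-0.015,-0.048,0],"delta_rot":[0,0,-0.42]},
    {"gripper":1,"linear":[-0.02,-0.064,0],"delta_rot":[0,0,-0.56]},
    {"gripper":1,"linear":[-0.025,-0.08,0],"delta_rot":[0,0,-0.7]},
    {"gripper":1,"linear":[-0.03,-0.096,0],"delta_rot":[0,0,-0.84]},
    {"gripper":1,"linear":[-0.035,-0.112,0],"delta_rot":[0,0,-0.97]},
    {"gripper":1,"linear":[-0.04,-0.13,0],"delta_rot":[0,0,-1.08]}
  ]
}}

```text
clock: 4.75
position: [0.4855, -0.2233, 0.1168]
ee_rot: [0.0, 0.835, 0.551, 0.0]
contact_force: [0.8, -0.2, -1.9]
width: 0.0216
gripper_force: 78.9
```

Call:
{"op": "send_rows", "data": {
  "increments": [
    {"gripper":1,"linear":[-0.005,-0.012,0],"delta_rot":[0,0,-0.14]},
    {"gripper":1,"linear":[-0.01,-0.024,0],"delta_rot":[0,0,-0.28]},
    {"gripper":1,"linear":[-0.015,-0.036,0],"delta_rot":[0,0,-0.42]},
    {"gripper":1,"linear":[-0.02,-0.048,0],"delta_rot":[0,0,-0.56]},
    {"gripper":1,"linear":[-0.025,-0.06,0],"delta_rot":[0,0,-0.7]},
    {"gripper":1,"linear":[-0.03,-0.072,0],"delta_rot":[0,0,-0.84]},
    {"gripper":1,"linear":[-0.033,-0.083,0],"delta_rot":[0,0,-0.97]},
    {"gripper":1,"linear":[-0.033,-0.083,0],"delta_rot":[0,0,-1.08]}
  ]
}}

```text
clock: 5.55
position: [0.4525, -0.3074, 0.1168]
ee_rot: [0.001, 0.999, 0.043, 0.0]
contact_force: [0.6, 0.9, -0.8]
width: 0.0213
gripper_force: 79.0
```

Call:
{"op": "send_rows", "data": {
  "increments": [
    {"gripper":1,"linear":[0,0,0],"delta_rot":[0,0,0]},
    {"gripper":1,"linear":[0,0,0],"delta_rot":[0,0,0]}
  ]
}}

```text
clock: 5.75
position: [0.4528, -0.3056, 0.1165]
ee_rot: [0.0, 0.999, 0.047, 0.0]
contact_force: [-0.5, 0.7, -0.7]
width: 0.0215
gripper_force: 79.0
```

```bash
python3 - <<'E'
from rig import get_state, optics
from h import *
s=get_state();d=optics.get_image("wrist");c=wcam(d,s);im=d["pixels"];cv2.imwrite("pics/w2.png",im)
sd=optics.get_image("side")["pixels"];cv2.imwrite("pics/s2.png",cv2.resize(sd[150:350,200:480],None,fx=2.5,fy=2.5))
print(s["clock"],s["position"],s["ee_rot"],s["qpos"],s["width"])
E
```

```text
5.75 [ 0.45276243 -0.30563934  0.11653058] [2.08882223e-05 9.98898539e-01 4.69223621e-02 3.47598033e-05] [-7.21187436e-01  3.22822172e-01  1.74225949e+00  2.07382998e-05
  1.07643196e+00  7.55719857e-01] 0.021464266214299452
```

View pics/w2.png

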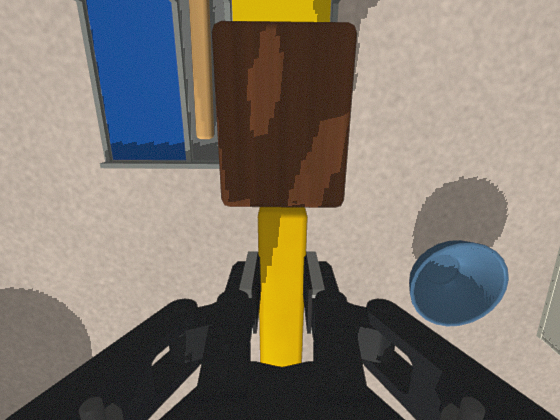

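View pics/s2.png

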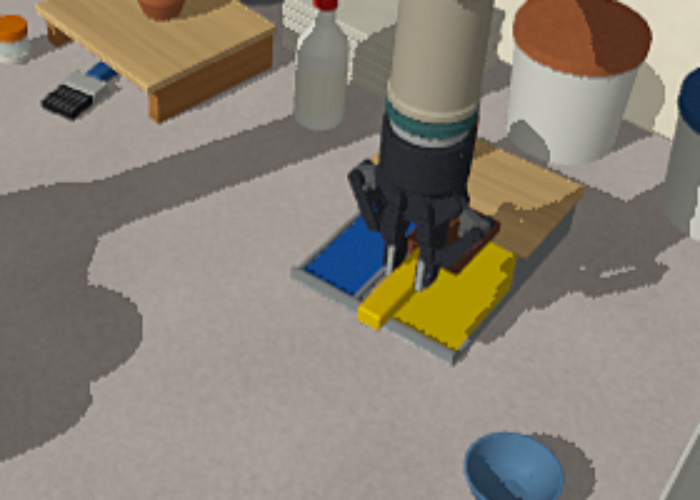

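The paddle is held level and points along the tray, with its blade at (285,110) in the wrist view. I'll check its pose in the hand.

```bash
python3 - <<'E'
from rig import get_state
from h import *
s=get_state();d=__import__("rig").optics.get_image("wrist");c=wcam(d,s)
uc=lambda n,uv,z:print(n,np.round(plane(c,uv,z)[:,:2]*1000,1).tolist())
t=s["position"][2]-.0075
uc("blade",[(212,24),(357,24),(220,206),(345,206)],t+.014)
uc("handle near blade",[(258,215),(307,215)],t+.018); uc("handle lower",[(260,350),(302,350)],t+.018)
uc("slot front corners",[(233,20),(331,20)],.004)
a=plane(c,[(212,24),(357,24),(220,206),(345,206)],t+.014);print(np.linalg.norm(a[0]-a[1]),np.linalg.norm(a[2]-a[3]),np.linalg.norm((a[0]+a[1]-a[2]-a[3])/2))
E
```

```text
blade [[561.6, -269.7], [566.9, -326.4], [486.4, -275.0], [491.9, -333.7]]
handle near blade [[485.1, -293.4], [487.2, -315.9]]
handle lower [[407.0, -299.8], [409.2, -322.6]]
slot front corners [[590.1, -258.6], [596.9, -330.5]]
0.05693281902549039 0.058986083393551186 0.0753121510320744
```

Call:
{"op": "send_rows", "data": {
  "increments": [
    {"gripper":1,"linear":[0,0,-0.04],"delta_rot":[0,0,0]},
    {"gripper":1,"linear":[0,0,-0.083],"delta_rot":[0,0,0]},
    {"gripper":1,"linear":[0,0,-0.083],"delta_rot":[0,0,0]},
    {"gripper":1,"linear":[0.025,0.0025,-0.083],"delta_rot":[0,0,0]},
    {"gripper":1,"linear":[0.05,0.005,-0.083],"delta_rot":[0,0,0]},
    {"gripper":1,"linear":[0.08,0.008,-0.083],"delta_rot":[0,0,0]},
    {"gripper":1,"linear":[0.112,0.011,-0.083],"delta_rot":[0,0,0]},
    {"gripper":1,"linear":[0.112,0.011,-0.083],"delta_rot":[0,0,0]}
  ]
}}

```text
clock: 6.7
position: [0.5707, -0.2955, 0.0358]
ee_rot: [0.002, 0.999, 0.047, 0.004]
contact_force: [-0.5, 0.1, 0.1]
width: 0.0216
gripper_force: 79.0
```

Call:
{"op": "send_rows", "data": {
  "increments": [
    {"gripper":1,"linear":[0,0,-0.008],"delta_rot":[0,0,0]},
    {"gripper":1,"linear":[0,0,-0.014],"delta_rot":[0,0,0]},
    {"gripper":1,"linear":[0,0,-0.018],"delta_rot":[0,0,0]},
    {"gripper":1,"linear":[0,0,-0.02],"delta_rot":[0,0,0]},
    {"gripper":1,"linear":[0,0,-0.02],"delta_rot":[0,0,0]}
  ]
}}

```text
clock: 7.2
position: [0.5641, -0.2947, 0.0129]
ee_rot: [-0.0, 0.999, 0.046, -0.001]
contact_force: [-0.1, -0.5, -1.0]
width: 0.0216
gripper_force: 79.0
```

Call:
{"op": "send_rows", "data": {
  "increments": [
    {"gripper":0.6,"linear":[0,0,-0.001],"delta_rot":[0,0,0]},
    {"gripper":0.3,"linear":[0,0,0],"delta_rot":[0,0,0]},
    {"gripper":0.15,"linear":[0,0,0],"delta_rot":[0,0,0]},
    {"gripper":0.15,"linear":[0,0,0],"delta_rot":[0,0,0]},
    {"gripper":0.15,"linear":[0,0,0.03],"delta_rot":[0,0,0]},
    {"gripper":0.15,"linear":[0,0,0.07],"delta_rot":[0,0,0]},
    {"gripper":0.0,"linear":[-0.04,0,0.11],"delta_rot":[0,0,0]},
    {"gripper":0.0,"linear":[-0.08,0,0.15],"delta_rot":[0,0,0]}
  ]
}}

```text
clock: 8.0
position: [0.4941, -0.2948, 0.1554]
ee_rot: [0.0, 0.999, 0.047, 0.0]
contact_force: [-0.8, -0.1, -0.6]
width: 0.0422
gripper_force: 0.0
```

Call:
{"op": "send_rows", "data": {
  "increments": [
    {"gripper":-1,"linear":[0,0,0],"delta_rot":[0,0,0]},
    {"gripper":-1,"linear":[0,0,0],"delta_rot":[0,0,0]}
  ]
}}

```text
clock: 8.2
position: [0.4945, -0.2952, 0.1554]
ee_rot: [0.001, 0.999, 0.045, 0.001]
contact_force: [0.4, -0.0, -0.3]
width: 0.0704
gripper_force: 0.0
```

```bash
python3 - <<'E'
from rig import get_state, optics
from h import *
s=get_state();d=optics.get_image("wrist");c=wcam(d,s);im=d["pixels"];cv2.imwrite("pics/w3.png",im)
print(s["clock"],s["position"],s["ee_rot"],s["qpos"],s["width"])
sl=np.array([.5885,-.2945]);a=np.deg2rad(5);e=np.array([[np.cos(a),np.sin(a)],[-np.sin(a),np.cos(a)]])
for n,x in (("tail",-.09),("bl",.01)):
    print(n,proj(c,[*(sl+x*e[0]),.02]))
E
```

```text
8.2 [ 0.49448348 -0.29515639  0.15538423] [0.0010249  0.99896589 0.04543277 0.00140249] [-6.59104417e-01  3.27057629e-01  1.62632484e+00  2.75278557e-04
  1.18474543e+00  8.20691728e-01] 0.07036973964678285
tail [[287.14966073 191.80481395]]
bl [[288.30775819  78.20231573]]
```

View pics/w3.png

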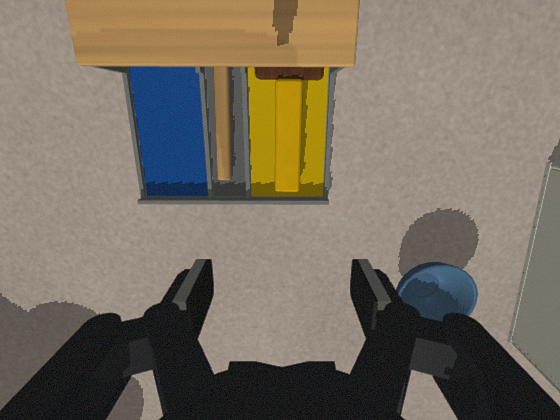

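The paddle lies centred in the yellow compartment: tail end at (287,191) with its blade under the cover. Next is the brush. I'll grip its head at about (514,226) mm, direction about 191°.

Call:
{"op": "send_rows", "data": {
  "increments": [
    {"gripper":-1,"linear":[0.0,0.05,0.01],"delta_rot":[0,0,0.02]},
    {"gripper":-1,"linear":[0.0,0.1,0.015],"delta_rot":[0,0,0.04]},
    {"gripper":-1,"linear":[0.0,0.15,0.015],"delta_rot":[0,0,0.06]},
    {"gripper":-1,"linear":[0.0,0.2,0.015],"delta_rot":[0,0,0.08]},
    {"gripper":-1,"linear":[0.0,0.25,0.015],"delta_rot":[0,0,0.1]},
    {"gripper":-1,"linear":[0.0,0.3,0.015],"delta_rot":[0,0,0.108]},
    {"gripper":-1,"linear":[0.0,0.35,0.015],"delta_rot":[0,0,0.108]},
    {"gripper":-1,"linear":[0.0,0.4,0.015],"delta_rot":[0,0,0.108]}
  ]
}}

```text
clock: 9.05
position: [0.4941, 0.1067, 0.1673]
ee_rot: [-0.0, 0.995, 0.1, -0.001]
contact_force: [0.7, 0.4, -0.2]
width: 0.0852
gripper_force: 0.0
```

Call:
{"op": "send_rows", "data": {
  "increments": [
    {"gripper":-1,"linear":[-0.04,0.04,0],"delta_rot":[0,0,0]},
    {"gripper":-1,"linear":[-0.07,0.08,0],"delta_rot":[0,0,0]},
    {"gripper":-1,"linear":[-0.07,0.121,0],"delta_rot":[0,0,0]},
    {"gripper":-1,"linear":[-0.07,0.121,0],"delta_rot":[0,0,0]},
    {"gripper":-1,"linear":[-0.07,0.121,0],"delta_rot":[0,0,0]}
  ]
}}

```text
clock: 9.55
position: [0.4238, 0.2263, 0.1676]
ee_rot: [0.001, 0.995, 0.102, -0.001]
contact_force: [-0.5, -0.7, -0.2]
width: 0.0851
gripper_force: 0.0
```

```bash
python3 - <<'E'
from rig import get_state, optics
from h import *
s=get_state();d=optics.get_image("wrist");c=wcam(d,s);im=d["pixels"];cv2.imwrite("pics/w4.png",im)
print(s["clock"],s["position"],s["ee_rot"],s["qpos"],s["width"])
print(proj(c,[[.490,.195,.015],[.48,.246,.015],[.544,.261,.015],[.554,.208,.015]]))
E
```

```text
9.55 [0.42383137 0.22632127 0.16758178] [ 5.10783358e-04  9.94823517e-01  1.01609931e-01 -1.15349944e-03] [ 3.45852191e-01  1.83075920e-01  1.79950968e+00 -4.72862154e-04
  1.16149259e+00  1.71326589e+00] 0.08508632443029336
[[325.90282792 130.33295399]
 [271.1111556  129.76282308]
 [268.31570345  52.77242329]
 [329.65709274  53.96535527]]
```

View pics/w4.png

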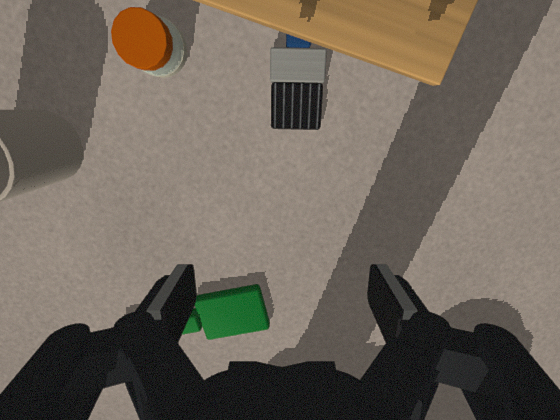

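The brush head is visible: bristle tip edge at (272–321,129), ferrule at rows 47–82, blue handle at (298,42).

```bash
python3 - <<'E'
from rig import get_state, optics
from h import *
s=get_state();d=optics.get_image("wrist");c=wcam(d,s)
p=plane(c,[(272,129),(321,129),(270,49),(326,47)],.015)[:,:2]*1000;print(p.round(1))
tip=(p[0]+p[1])/2; back=(p[2]+p[3])/2; v=tip-back; print(np.linalg.norm(v),tip,np.rad2deg(np.arctan2(v[1],v[0]))%360)
print(np.linalg.norm(p[0]-p[1]),np.linalg.norm(p[2]-p[3]),"grip60",tip-30*v/np.linalg.norm(v),s["position"])
print("jar",plane(c,[(142,38)],.048),"shelf",plane(c,[(205,0),(440,84)],.062))
print("green",plane(c,[(262,287),(268,328)],.014))
E
```

```text
[[481.2 244.1]
 [490.5 198.6]
 [547.7 258.8]
 [559.  211.1]]
68.81374459946868 [485.89688985 221.35020059] 191.39887078928228
46.443242690116975 48.99183470166964 grip60 [515.30514195 227.27934121] [0.42416631 0.22525754 0.16774313]
jar [[0.5304944  0.35450858 0.048     ]] shelf [[0.5618825  0.30634649 0.062     ]
 [0.54318159 0.12447177 0.062     ]]
green [[0.30785971 0.22204063 0.014     ]
 [0.25335594 0.20476763 0.014     ]]
```

Call:
{"op": "send_rows", "data": {
  "increments": [
    {"gripper":-1,"linear":[0.045,0.001,-0.02],"delta_rot":[0,0,0]},
    {"gripper":-1,"linear":[0.091,0.0015,-0.04],"delta_rot":[0,0,0]},
    {"gripper":-1,"linear":[0.091,0.0015,-0.08],"delta_rot":[0,0,0]},
    {"gripper":-1,"linear":[0.091,0.0015,-0.12],"delta_rot":[0,0,0]},
    {"gripper":-1,"linear":[0.091,0.0015,-0.15],"delta_rot":[0,0,0]},
    {"gripper":-1,"linear":[0.091,0.0015,-0.163],"delta_rot":[0,0,0]},
    {"gripper":-1,"linear":[0.091,0.0015,-0.165],"delta_rot":[0,0,0]},
    {"gripper":0,"linear":[0.091,0.0015,-0.165],"delta_rot":[0,0,0]}
  ],
  "newtons": 50
}}

```text
clock: 10.45
position: [0.5163, 0.226, 0.0046]
ee_rot: [-0.0, 0.995, 0.099, 0.001]
contact_force: [0.3, 0.6, 0.9]
width: 0.0734
gripper_force: 0.0
```

Call:
{"op": "send_rows", "data": {
  "increments": [
    {"gripper":1,"linear":[0,0,0],"delta_rot":[0,0,0]},
    {"gripper":1,"linear":[0,0,0],"delta_rot":[0,0,0]},
    {"gripper":1,"linear":[0,0,0],"delta_rot":[0,0,0]},
    {"gripper":1,"linear":[0,0,0],"delta_rot":[0,0,0]},
    {"gripper":1,"linear":[0,0,0],"delta_rot":[0,0,0]}
  ]
}}

```text
clock: 10.95
position: [0.5167, 0.227, 0.0062]
ee_rot: [-0.0, 0.995, 0.1, 0.002]
contact_force: [-0.5, -0.6, 7.3]
width: 0.0464
gripper_force: 51.2
```

Call:
{"op": "send_rows", "data": {
  "increments": [
    {"gripper":1,"linear":[-0.01,-0.002,0],"delta_rot":[0,0,0]},
    {"gripper":1,"linear":[-0.03,-0.006,0],"delta_rot":[0,0,0]},
    {"gripper":1,"linear":[-0.055,-0.011,0],"delta_rot":[0,0,0]},
    {"gripper":1,"linear":[-0.08,-0.016,0],"delta_rot":[0,0,0]},
    {"gripper":1,"linear":[-0.105,-0.021,0],"delta_rot":[0,0,0]},
    {"gripper":1,"linear":[-0.12,-0.024,0],"delta_rot":[0,0,0]},
    {"gripper":1,"linear":[-0.128,-0.026,0],"delta_rot":[0,0,0]},
    {"gripper":1,"linear":[-0.128,-0.026,0],"delta_rot":[0,0,0]}
  ]
}}

```text
clock: 11.75
position: [0.3887, 0.2013, 0.0061]
ee_rot: [-0.001, 0.995, 0.1, 0.003]
contact_force: [1.3, 1.8, 11.9]
width: 0.0461
gripper_force: 52.7
```

Call:
{"op": "send_rows", "data": {
  "increments": [
    {"gripper":0,"linear":[0,0,0],"delta_rot":[0,0,0]},
    {"gripper":-1,"linear":[0,0,0],"delta_rot":[0,0,0]},
    {"gripper":-1,"linear":[0,0,0],"delta_rot":[0,0,0]},
    {"gripper":-1,"linear":[0,0,0.03],"delta_rot":[0,0,0]},
    {"gripper":-1,"linear":[0,0,0.08],"delta_rot":[0,0,0]},
    {"gripper":-1,"linear":[0,0,0.12],"delta_rot":[0,0,0]},
    {"gripper":-1,"linear":[0,0,0.14],"delta_rot":[0,0,0]},
    {"gripper":-1,"linear":[0,0,0.14],"delta_rot":[0,0,0]}
  ]
}}

```text
clock: 12.55
position: [0.3888, 0.2011, 0.1468]
ee_rot: [-0.001, 0.995, 0.1, 0.003]
contact_force: [0.9, 0.5, -0.2]
width: 0.0857
gripper_force: 0.0
```

```bash
python3 - <<'E'
from rig import get_state, optics
from h import *
s=get_state();d=optics.get_image("wrist");c=wcam(d,s);im=d["pixels"];cv2.imwrite("pics/w5.png",im)
print(s["clock"],s["position"],s["ee_rot"],s["width"])
print(rect(mask(im,np.array([100,150,50]),np.array([125,255,255])),c,.018))
E
```

```text
12.55 [0.3887987  0.20112662 0.14682291] [-6.56637681e-04  9.95002812e-01  9.97950997e-02  3.14809811e-03] 0.0857144973695168
(array([480., 220.]), array([106.6,  20.1]), 12.0, [[426.0, 219.0], [430.0, 199.0], [534.0, 221.0], [530.0, 241.0]], 3226)
```

View pics/w5.png

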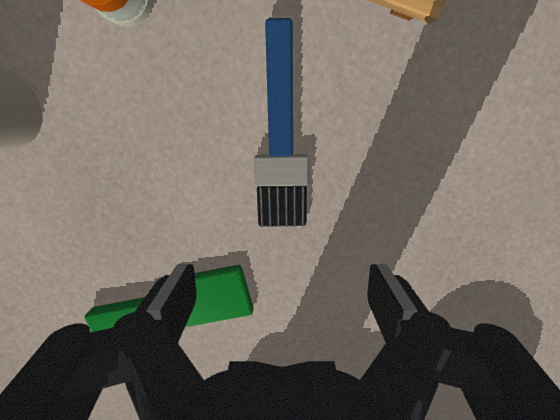

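The brush is out in the open, with its handle from (279,18) to (281,155) and its head towards the robot. I'll regrip it on the handle.

Call:
{"op": "send_rows", "data": {
  "increments": [
    {"gripper":-1,"linear":[0.04,0.008,0],"delta_rot":[0,0,0.008]},
    {"gripper":-1,"linear":[0.0815,0.017,-0.03],"delta_rot":[0,0,0.008]},
    {"gripper":-1,"linear":[0.0815,0.017,-0.07],"delta_rot":[0,0,0.008]},
    {"gripper":-1,"linear":[0.0815,0.017,-0.11],"delta_rot":[0,0,0.008]},
    {"gripper":-1,"linear":[0.0815,0.017,-0.13],"delta_rot":[0,0,0.008]},
    {"gripper":-1,"linear":[0.0815,0.017,-0.14],"delta_rot":[0,0,0.008]},
    {"gripper":0,"linear":[0.0815,0.017,-0.14],"delta_rot":[0,0,0.008]},
    {"gripper":1,"linear":[0.0815,0.017,-0.14],"delta_rot":[0,0,0.008]}
  ],
  "newtons": 80
}}

```text
clock: 13.4
position: [0.4689, 0.2176, 0.0042]
ee_rot: [0.0, 0.995, 0.104, 0.0]
contact_force: [0.8, 0.2, -0.2]
width: 0.0591
gripper_force: 0.0
```

Call:
{"op": "send_rows", "data": {
  "increments": [
    {"gripper":1,"linear":[0,0,0],"delta_rot":[0,0,0]},
    {"gripper":1,"linear":[0,0,0],"delta_rot":[0,0,0]},
    {"gripper":1,"linear":[0,0,0],"delta_rot":[0,0,0]},
    {"gripper":1,"linear":[0,0,0],"delta_rot":[0,0,0]},
    {"gripper":1,"linear":[0,0,0],"delta_rot":[0,0,0]},
    {"gripper":1,"linear":[0,0,0],"delta_rot":[0,0,0]}
  ]
}}

```text
clock: 14.0
position: [0.4695, 0.2178, 0.0056]
ee_rot: [-0.0, 0.995, 0.104, 0.001]
contact_force: [-1.2, -0.4, 6.2]
width: 0.0197
gripper_force: 79.5
```

Call:
{"op": "send_rows", "data": {
  "increments": [
    {"gripper":1,"linear":[0,0,0.03],"delta_rot":[0,0,0]},
    {"gripper":1,"linear":[0,0,0.07],"delta_rot":[0,0,0]},
    {"gripper":1,"linear":[0,0,0.11],"delta_rot":[0,0,0.05]},
    {"gripper":1,"linear":[-0.001,-0.02,0.12],"delta_rot":[0,0,0.19]},
    {"gripper":1,"linear":[-0.002,-0.04,0.12],"delta_rot":[0,0,0.33]},
    {"gripper":1,"linear":[-0.003,-0.06,0.12],"delta_rot":[0,0,0.47]},
    {"gripper":1,"linear":[-0.004,-0.08,0.12],"delta_rot":[0,0,0.61]},
    {"gripper":1,"linear":[-0.005,-0.1,0.12],"delta_rot":[0,0,0.75]}
  ]
}}

```text
clock: 14.8
position: [0.4635, 0.1168, 0.1246]
ee_rot: [0.0, 0.886, 0.463, 0.001]
contact_force: [-0.7, -0.1, -1.5]
width: 0.0197
gripper_force: 78.7
```

Call:
{"op": "send_rows", "data": {
  "increments": [
    {"gripper":1,"linear":[-0.001,-0.02,0],"delta_rot":[0,0,0.14]},
    {"gripper":1,"linear":[-0.002,-0.04,0],"delta_rot":[0,0,0.28]},
    {"gripper":1,"linear":[-0.003,-0.06,0],"delta_rot":[0,0,0.42]},
    {"gripper":1,"linear":[-0.004,-0.08,0],"delta_rot":[0,0,0.56]},
    {"gripper":1,"linear":[-0.006,-0.1,0],"delta_rot":[0,0,0.7]},
    {"gripper":1,"linear":[-0.008,-0.12,0],"delta_rot":[0,0,0.84]},
    {"gripper":1,"linear":[-0.009,-0.14,0],"delta_rot":[0,0,0.98]},
    {"gripper":1,"linear":[-0.01,-0.16,0],"delta_rot":[0,0,1.1]}
  ]
}}

```text
clock: 15.6
position: [0.4535, -0.0432, 0.1245]
ee_rot: [0.0, 0.513, 0.858, 0.0]
contact_force: [-0.4, 0.9, -1.2]
width: 0.0198
gripper_force: 78.7
```

Call:
{"op": "send_rows", "data": {
  "increments": [
    {"gripper":1,"linear":[-0.001,-0.02,0],"delta_rot":[0,0,0.14]},
    {"gripper":1,"linear":[-0.002,-0.04,0],"delta_rot":[0,0,0.28]},
    {"gripper":1,"linear":[-0.003,-0.06,0],"delta_rot":[0,0,0.42]},
    {"gripper":1,"linear":[-0.004,-0.08,0],"delta_rot":[0,0,0.56]},
    {"gripper":1,"linear":[-0.006,-0.1,0],"delta_rot":[0,0,0.7]},
    {"gripper":1,"linear":[-0.008,-0.12,0],"delta_rot":[0,0,0.84]},
    {"gripper":1,"linear":[-0.009,-0.14,0],"delta_rot":[0,0,0.98]},
    {"gripper":1,"linear":[-0.01,-0.154,0],"delta_rot":[0,0,1.12]}
  ]
}}

```text
clock: 16.4
position: [0.4436, -0.1977, 0.1246]
ee_rot: [0.0, -0.021, 1.0, -0.0]
contact_force: [-0.5, 0.1, -1.0]
width: 0.0199
gripper_force: 78.7
```

Call:
{"op": "send_rows", "data": {
  "increments": [
    {"gripper":1,"linear":[0,0,0],"delta_rot":[0,0,0.05]},
    {"gripper":1,"linear":[0,0,0],"delta_rot":[0,0,0.05]},
    {"gripper":1,"linear":[0,0,0],"delta_rot":[0,0,0.05]}
  ]
}}

```text
clock: 16.7
position: [0.4435, -0.1963, 0.1243]
ee_rot: [0.0, -0.043, 0.999, 0.0]
contact_force: [0.2, 0.2, -1.1]
width: 0.0197
gripper_force: 78.7
```

```bash
python3 - <<'E'
from rig import get_state, optics
from h import *
s=get_state();d=optics.get_image("wrist");c=wcam(d,s);im=d["pixels"];cv2.imwrite("pics/w6.png",im)
print(s["clock"],s["position"],s["ee_rot"],s["qpos"],s["width"])
E
```

```text
16.7 [ 0.44350552 -0.19628143  0.12427148] [ 7.93070710e-05 -4.25304034e-02  9.99095170e-01  1.76432617e-05] [-5.60332920e-01  2.30802998e-01  1.85814114e+00  1.36991513e-04
  1.05253787e+00 -2.21628357e+00] 0.019692825351536002
```

View pics/w6.png

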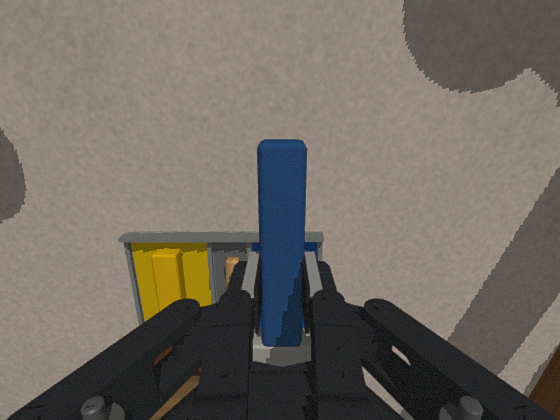

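The brush is held straight, with its tail at (282,141) and the blue compartment ahead, behind the handle. That was the tenth and last picture I may view, so from here I check with numbers only.

```bash
python3 - <<'E'
from rig import get_state, optics
from h import *
s=get_state();d=optics.get_image("wrist");c=wcam(d,s)
h=s["position"][2]-.0056+.018
p=plane(c,[(258,150),(306,150),(261,340),(303,340),(282,141)],h)[:,:2]*1000;print(p.round(1))
m=(p[0]+p[1])/2;n=(p[2]+p[3])/2;v=n-m;v/=np.linalg.norm(v);print("dir",np.rad2deg(np.arctan2(v[1],v[0])),"w",np.linalg.norm(p[0]-p[1]),np.linalg.norm(p[2]-p[3]),"origin from tail",p[4]+90*v)
print("front wall top",plane(c,[(125,234),(322,234)],.016)[:,:2],"blue edges",plane(c,[(251,246),(321,246)],.004)[:,:2])
E
```

```text
[[ 380.9 -213.3]
 [ 379.2 -193. ]
 [ 480.4 -205.6]
 [ 478.5 -183.4]
 [ 376.3 -203.4]]
dir 4.948420534689512 w 20.387707525452118 22.237332131170675 origin from tail [ 465.95691448 -195.68264201]
front wall top [[ 0.48346255 -0.33602651]
 [ 0.46821668 -0.15916137]] blue edges [[ 0.49153932 -0.22308805]
 [ 0.48578249 -0.15632076]]
```

Call:
{"op": "send_rows", "data": {
  "increments": [
    {"gripper":1,"linear":[0,0,-0.045],"delta_rot":[0,0,0]},
    {"gripper":1,"linear":[0,0,-0.08],"delta_rot":[0,0,0]},
    {"gripper":1,"linear":[0,0,-0.094],"delta_rot":[0,0,0]},
    {"gripper":1,"linear":[0,0.001,-0.094],"delta_rot":[0,0,0]},
    {"gripper":1,"linear":[0.03,0.004,-0.094],"delta_rot":[0,0,0]},
    {"gripper":1,"linear":[0.06,0.007,-0.094],"delta_rot":[0,0,0]},
    {"gripper":1,"linear":[0.09,0.01,-0.094],"delta_rot":[0,0,0]},
    {"gripper":1,"linear":[0.112,0.012,-0.094],"delta_rot":[0,0,0]}
  ]
}}

```text
clock: 17.6
position: [0.5589, -0.1846, 0.0318]
ee_rot: [0.002, -0.043, 0.999, -0.001]
contact_force: [-0.7, -1.0, -1.7]
width: 0.0196
gripper_force: 78.7
```

Call:
{"op": "send_rows", "data": {
  "increments": [
    {"gripper":1,"linear":[0,0,0],"delta_rot":[0,0,0]},
    {"gripper":1,"linear":[0,0,-0.008],"delta_rot":[0,0,0]},
    {"gripper":1,"linear":[0,0,-0.014],"delta_rot":[0,0,0]},
    {"gripper":1,"linear":[0,0,-0.018],"delta_rot":[0,0,0]},
    {"gripper":1,"linear":[0,0,-0.0195],"delta_rot":[0,0,0]},
    {"gripper":1,"linear":[0,0,-0.0195],"delta_rot":[0,0,0]}
  ]
}}

```text
clock: 18.2
position: [0.555, -0.1845, 0.0102]
ee_rot: [-0.0, -0.043, 0.999, 0.0]
contact_force: [0.5, -1.0, -1.5]
width: 0.0198
gripper_force: 78.7
```

Call:
{"op": "send_rows", "data": {
  "increments": [
    {"gripper":0.6,"linear":[0,0,-0.001],"delta_rot":[0,0,0]},
    {"gripper":0.35,"linear":[0,0,0],"delta_rot":[0,0,0]},
    {"gripper":0.3,"linear":[0,0,0],"delta_rot":[0,0,0]},
    {"gripper":0.3,"linear":[0,0,0],"delta_rot":[0,0,0]},
    {"gripper":0.3,"linear":[0,0,0.03],"delta_rot":[0,0,0]},
    {"gripper":0.3,"linear":[0,0,0.07],"delta_rot":[0,0,0]},
    {"gripper":0.3,"linear":[-0.02,0,0.11],"delta_rot":[0,0,0]},
    {"gripper":0.3,"linear":[-0.03,0,0.15],"delta_rot":[0,0,0]}
  ]
}}

```text
clock: 19.0
position: [0.5244, -0.1841, 0.1619]
ee_rot: [-0.001, -0.043, 0.999, 0.0]
contact_force: [0.8, -0.4, -1.5]
width: 0.0298
gripper_force: 0.0
```

Call:
{"op": "send_rows", "data": {
  "increments": [
    {"gripper":0.3,"linear":[0,0,0.04],"delta_rot":[0,0,0]},
    {"gripper":0.3,"linear":[0,0,0.08],"delta_rot":[0,0,0]},
    {"gripper":0.3,"linear":[0,0,0.08],"delta_rot":[0,0,0]},
    {"gripper":0.3,"linear":[0,0,0.08],"delta_rot":[0,0,0]}
  ]
}}

```text
clock: 19.4
position: [0.526, -0.1846, 0.2416]
ee_rot: [0.001, -0.043, 0.999, -0.001]
contact_force: [0.5, 0.7, -0.5]
width: 0.0297
gripper_force: 0.0
```

```bash
python3 - <<'E'
from rig import get_state, optics
from h import *
s=get_state();d=optics.get_image("wrist");c=wcam(d,s);im=d["pixels"]
print(s["clock"],s["position"],s["width"],s["contact_force"])
hsv=cv2.cvtColor(im,cv2.COLOR_BGR2HSV)
a=np.deg2rad(5)
def P(o,x,y,z): return [o[0]+x*np.cos(a)-y*np.sin(a),o[1]+x*np.sin(a)+y*np.cos(a),z]
# tool-frame-of-slot sampling: rows across the compartment at several x, on handle-top plane (22 mm)
for n,o,W in(("blue",(.579,-.184),.04),("yellow",(.5885,-.2945),.044)):
    for x in(-.105,-.1,-.095,-.09,-.085,-.08,-.06,-.03,-.01,.0):
        out=[]
        for y in np.arange(-W,W+.001,.004):
            u,v=proj(c,P(o,x,y,.022))[0].round().astype(int)
            out.append("%d/%d"%(hsv[v,u,0],hsv[v,u,2]) if 0<=u<560 and 0<=v<420 else "-")
        print(n,x," ".join(out))
E
```

```text
19.4 [ 0.52600471 -0.18460744  0.24164907] 0.0297404809158997 [ 0.45246102  0.71347826 -0.46836791]
blue -0.105 39/105 40/105 42/107 40/99 45/104 53/106 42/107 40/103 53/101 54/103 30/103 50/100 60/99 20/101 53/104 38/103 60/100 0/102 38/100 12/156 17/145
blue -0.1 90/55 80/55 60/70 110/81 108/79 108/77 107/80 107/76 109/76 107/83 106/79 109/80 109/80 108/79 108/79 108/79 110/82 108/78 30/64 13/155 17/153
blue -0.095 90/55 30/53 60/66 110/81 109/81 107/75 110/80 107/83 107/79 108/79 107/78 108/75 109/80 105/79 105/79 109/80 107/74 108/76 72/69 14/159 15/150
blue -0.09 165/50 48/52 45/107 109/79 110/74 108/81 111/91 107/81 106/115 105/114 105/107 106/108 107/111 108/78 109/79 110/80 108/80 107/80 26/106 14/162 9/153
blue -0.085 105/85 78/84 39/102 109/124 110/126 108/119 107/125 107/117 106/97 108/101 107/101 105/96 105/93 106/123 108/122 109/124 108/122 108/122 24/104 16/151 10/155
blue -0.08 84/85 60/83 48/101 110/119 108/120 107/120 107/121 109/81 106/97 106/99 105/96 106/93 108/97 108/125 107/121 108/124 108/122 109/126 30/99 13/151 14/160
blue -0.06 10/82 165/86 45/105 109/123 10
[... 1644 characters left out ...]
5/162 36/86
yellow -0.06 16/158 13/157 14/157 45/101 25/171 24/166 25/166 24/165 25/163 23/178 23/170 23/172 23/175 22/178 23/167 24/127 25/162 25/162 24/165 25/162 24/170 150/95 45/89
yellow -0.03 16/162 14/155 16/158 45/104 25/169 25/164 25/166 24/163 24/165 22/174 23/178 23/177 23/178 23/184 23/133 24/143 24/166 24/162 24/167 25/163 24/167 24/104 45/102
yellow -0.01 18/156 16/153 12/151 40/102 23/122 24/162 24/166 24/162 24/162 23/177 23/173 23/173 23/173 23/176 23/144 23/125 24/168 24/166 25/163 25/166 25/166 24/97 0/92
yellow 0.0 16/152 16/147 14/157 60/101 23/118 24/166 25/166 25/162 24/163 22/177 23/174 23/172 23/176 23/176 22/126 24/152 24/166 24/160 24/164 25/167 24/165 20/102 60/77
```

Both handles sit straight and centred in their compartments, with tail ends about 90 mm in front of the slot centres as they should be. The robot is clear of everything, so I'll hand in.

```bash
python3 -c "
from rig import sign_off; print(sign_off())"
```

```text
the job is handed in; nothing more can be done
None
```

I put the paddle in the yellow compartment and the brush in the blue one, heads under the cover, and handed the job in at about 19.5 s; the sign-off returned no verdict, and the last check was a camera measurement of the handles only, as the cover hides the heads.

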